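# Seat the display post in the socket of its slotted foot

## Robot

A 6-joint arm with a two-finger parallel gripper is mounted at the origin on the work surface. World frame = base frame: x ahead of the robot, y to its left, z up, the work surface at z = 0. Lengths are in mm, angles in degrees, forces in N, time in s.
With the tool pointing down it reaches from about 300 to 875 mm from the base axis. Payload 6.4 kg.
Tool frame: the origin (TCP) lies midway between the tips of the shut fingers; the grasp point (between the pads) lies 19 mm behind it; z points along the fingers, y is the direction in which the jaws open and shut (so a half turn about z gives the same grasp; the last joint's range is limited). The gripper opens to 88 mm and grips with 3 to 60 N. Pads are 18 mm wide; open, the fingers measure 123 mm over their backs; the gripper's body (75 mm by 187 mm) begins 45 mm behind the grasp point.
Start: joints at [-88.31, 10.359, 92.074, -0, 77.567, -11.82], TCP at [134.347, -559.099, 238.714] pointing down, gripper open.
Joint ranges: [-171.53, 171.53], [-51.25, 118.39], [17.06, 147.69], [-65.23, 245.23], [0, 150.52], [-178.68, 178.68]. Speed limits (degrees/s): [147.25, 147.25, 172.46, 180, 180, 180].

## Interface

Orientations are given as a 3x3 rotation matrix whose columns are the frame's x, y, z axes.
In Python, from bench import observe, camera, hand_in, regions_of, place_of gives the robot as it stands.
- The arm moves only by the tool arm_command, never from a script. Its argument "motion" is one flat list of numbers, 4 for each row, row after row: the shift along the tool's x, y, z in m, then the turn about the tool's z in rad. A call has 1 to 12 rows; each row is the pose to reach, as a shift and turn from the pose commanded when the call began, along the tool's axes at that moment; what a row does not reach only later rows make up. A row lasts 1/12 s, in which the tool goes at most 41.7 mm and 7.16 degrees, less where a joint would pass 70% of its speed; a pose out of reach is approached as far as the arm can. A call with a gripper value outside its range is refused whole. "claw" is the opening, from 0 (shut) to 1 (fully open), set as the call begins (left out, the last holds). The fingers move at their own pace and stop on an object; "squeeze" is the grip in N (left out, the last holds). Time passes only in rows, so rows that repeat a pose let the fingers close. It gives the time, the measured TCP pose, the force and the opening at its end, in the units of the state.
- observe(): the state, without advancing time (a new reading comes with each control period).
- camera(name): name is "scene" or "top"; returns a dict with "color" (384x512x3 uint8, red, green, blue), "fx", "fy", "cx", "cy" (pixels), "view" (4x4, takes a point from world to camera coordinates). Camera axes: x right, y down, z forward; pixel columns grow to the right and rows downward; lengths in mm; the calibration is good to about 2 mm. A picture is of the moment at which its call begins. There is no depth.
- hand_in(): hands the job in, once; it reports no verdict.
Trained networks look in a picture, given as the dict that the camera call returned (one of the last four; its "shot" number tells which), for a name from the list of things; names that differ only in an ending like _2 or _b are one class to them, and where a whole thing is asked for, a point or a joint stands for the part that bears it (a point fixed in the world has none). Each returns a list of dicts, best first, with "conf" (0 to 1); they miss things now and then, are a little off and sometimes report something else, mostly with a low value. They report only what shows in the picture. A call takes as long as a camera call. They do not tell look-alikes from the thing itself.
- regions_of(picture, target): "region" (384x512 bool, what is visible of it).
- place_of(picture, target): "at" ([x, y, z] in mm, in world coordinates, good to about 4 mm: a listed point, or the origin of a listed thing).
The state is a dict: "clock": time; "qpos": joint angles; "dq": joint speeds; "joint_torque": joint torques, N m; "tcp_pos": TCP position; "eef_rot": TCP orientation; "contact_force": force on the tool from outside, world axes, zero at the start; "wrist_torque": the same for the moment, N m; "width": opening from 0.0 (shut) to 1.0 (fully open).
Only numpy, scipy, OpenCV 4.12 (cv2) and the standard library are available. Lean on these libraries where they do the work, as an engineer would, in place of code of your own. Each camera call takes 0.05 s, during which the arm holds its last target.

## Task

Put up the counter display stand: take the steel post with the square stem out of its rest and set its pointed pin into the slot of the long grey foot, then feel along the slot floor until the pin drops into the one blind hole there, whose place is not marked. Press it fully home, so that the post stands upright with its flange flush on the foot, and let go; leave everything else on the table where it is.

Things in the scene. Friction and masses are not known exactly. Their poses are not given: they have to be found in the camera images.
- post_grip (a point): The wanted steel post (loose, about 0.25 kg, 122 mm long), upright in one of two plywood rests. Its square stem, 18 x 18 mm, runs from 49 to 114 mm above the tip, under a round cap 26 mm across and 8 mm high. This point is on the axis at the place to grip, 92 mm above the tip, 30 mm below the cap's top. z up along the post; x and y square to the stem's faces.
- post_tip (a point): The nose of the same post's pin, its lowest point, on the axis; axes as the post. The pin is round, 16 mm in diameter, its last 8 mm tapering to a flat nose 8 mm across. A round flange, 44 mm across and 6 mm thick, has its underside 43 mm above this tip.
- foot: The fixed grey foot: a rail 340 mm long (its x), 96 mm wide (its y), 50 mm high; origin in the middle of its underside, z up. Its top has a central slot, 140 mm long (x -70 to +70 mm), 24 mm wide (y -12 to +12 mm), 14 mm deep, with a flat black floor. With the post fully home its flange lies on the foot's top and its tip is 7 mm above this origin.
- slot (a point): Centre of the slot's floor, 36 mm above the foot's origin; axes as the foot. In the floor is one blind hole, 18 mm in diameter and 30 mm deep, on the slot's centre line (y = 0), its centre anywhere from x = -45 to +45 mm: a black socket bar is clamped differently each time. Black on black, its place is not given; find it by touch.
- rest: The fixed plywood rest that holds the wanted post, 70 x 70 x 46 mm. Origin in the middle of its underside. A 20 mm hole runs down through its middle; the post's flange lies on its top, so the post's tip is 3 mm above the table, and it must be lifted 43 mm to come clear. It stands left or right of the foot.
- rest2: The other rest, alike, which holds the ball-topped rod (a bystander). Origin in the middle of its underside.
- ball_rod_mid (a point): Bystander: the other post, standing in the other plywood rest: a thin round steel rod (12 mm) with a flange and a 28 mm ball at its top, 192 mm long overall, so about 70 mm taller than the wanted post and with no square stem. Point half-way up. To be left alone.
- radio: Bystander: black handheld radio lying down, 130 x 60 x 34 mm plus 110 mm aerial. Origin under its centre.
- stapler: Bystander: stapler with olive top, 150 x 36 x 53 mm. Origin under its centre.
- flask: Bystander: olive flask, 70 mm across, 190 mm tall, standing. Origin under its centre.
- mug: Bystander: white mug, 80 mm across, 90 mm tall. Origin under its centre.
- catalogue: Bystander: thick sample catalogue lying flat, 210 x 150 x 24 mm. Origin under its centre.
- tape_roll: Bystander: cardboard ring, the core of a tape roll, 100 mm across, 35 mm high, lying flat. Origin under its centre.
Things that resemble listed ones, but are neither listed nor needed, are in the scene too. Leave any orange or turquoise look-alike of the part that bears post_grip alone.

How it is judged (in metres and radians):
On the way:
1. the post's tip is inside the slot of the foot (y of post_tip in the frame of foot between -0.012 and 0.012 m and x of post_tip in the frame of foot between -0.07 and 0.07 m and z of post_tip in the frame of foot below 0.048 m), for 0.1 s.
At the end, for the whole second after the job is handed in: The post stands released and at rest in the foot's blind hole: its tip within the slot's outline and less than 9.5 mm above the foot's underside (flange within 2.5 mm of flush on the foot's top), tilted less than 0.05 rad (y of post_tip in the frame of foot between -0.012 and 0.012 m and x of post_tip in the frame of foot between -0.07 and 0.07 m and z of post_tip in the frame of foot below 0.0095 m and angle between post_tip's own z axis and vertical below 0.05 rad and linear speed of post below 0.02 m/s and angular speed of post below 0.1 rad/s and contact force between the fingers and post below 0.2 N); the robot touches nothing.
It fails at once if a bystander is shoved or knocked over (moved more than 25 mm) (distance of any of ball_rod_mid, radio, stapler, flask, mug, catalogue, tape_roll from where it was at the start of the episode above 0.025 m).
It also fails if it takes over 67 s, if anything falls off the work surface, if the arm or the gripper's body presses on something with over 40 N, if the wrist force passes 120 N, or if a joint passes its speed limit or range.

## Working session

There is one attempt and no reset: what is moved stays moved. The work goes in short steps, Python scripts to look and compute and a tool call to move; the robot and the scene stay as the last step left them, time stands still between calls to the robot, and variables do not carry over. Pictures are saved under pics/ and viewed, and the job is handed in when it is done.

Besides the shell and the picture viewer there is one more tool, called after ">>>" in YAML: its name, and indented under it one key for each argument. arm_command: Moves the arm, as the interface text tells. Its arguments: {"type":"object","properties":{"motion":{"type":"array"},"claw":{"type":"number"},"squeeze":{"type":"number"}},"required":["motion"]}

```bash
mkdir -p pics
cat > h.py <<'E'
import numpy as np, cv2
from bench import observe, camera, regions_of, place_of
def save(p,n): cv2.imwrite('pics/'+n+'.png', cv2.cvtColor(p,cv2.COLOR_RGB2BGR))
def proj(c,P):
    P=np.atleast_2d(P); q=(c['view']@np.c_[P,np.ones(len(P))].T)[:3]
    return np.c_[c['fx']*q[0]/q[2]+c['cx'], c['fy']*q[1]/q[2]+c['cy']]
def back(c,uv,z):
    R=c['view'][:3,:3];t=c['view'][:3,3]; o=-R.T@t
    d=R.T@np.array([(uv[0]-c['cx'])/c['fx'],(uv[1]-c['cy'])/c['fy'],1]); return o+d*(z-o[2])/d[2]
E
python3 - <<'E'
from h import *
s=observe(); print(s['clock'],s['tcp_pos'],s['eef_rot'],s['contact_force'],s['width'])
for n in ['scene','top']:
    c=camera(n); save(c['color'],n+'0')
    for t in ['post_grip','post_tip','foot','slot','rest','ball_rod_mid']:
        for r in place_of(c,t)[:3]: print(n,t,round(r['conf'],2),np.round(r['at'],1),np.round(proj(c,r['at'])[0]))
E
```

```text
0.0 [ 134.31541024 -558.53778573  237.80692842] [[ 9.72333179e-01  2.33598339e-01 -7.29942338e-05]
 [ 2.33598105e-01 -9.72331659e-01  1.75220248e-03]
 [ 3.38336984e-04 -1.72077593e-03 -9.99998462e-01]] [-0.08027872 -0.20874884  0.51162561] 0.9963529215138799
scene post_grip 0.81 [404.3 336.1  91.4] [371. 216.]
scene post_grip 0.76 [659.3 331.8  90. ] [318. 267.]
scene post_grip 0.56 [559.2 293.2  96. ] [328. 236.]
scene post_tip 0.79 [6.569e+02 3.337e+02 5.000e-01] [316. 291.]
scene post_tip 0.76 [559.2 292.    5.8] [324. 260.]
scene post_tip 0.69 [400.8 341.8  -0.7] [368. 240.]
scene foot 0.61 [545.2 -15.7  -2. ] [245. 212.]
scene slot 0.88 [556.  -17.   37.4] [242. 204.]
scene rest 0.86 [565.2 288.4  -2.3] [321. 263.]
scene rest 0.79 [ 537.5 -290.     0.8] [190. 178.]
scene rest 0.6 [548.1 -11.4  -3.9] [245. 214.]
scene ball_rod_mid 0.47 [ 537.7 -294.    94.6] [186. 155.]
top post_grip 0.71 [466.1 257.5  92.3] [176. 208.]
top post_grip 0.68 [400.7 337.9  92.5] [152. 227.]
top post_grip 0.64 [561.8 292.5  94.8] [167. 180.]
top foot 0.97 [547.  -20.5  -1.5] [257. 188.]
top slot 0.77 [548.  -18.6  37.4] [257. 187.]
top slot 0.29 [ 7.205e+02  2.452e+02 -3.000e-01] [187. 142.]
top rest 0.69 [561.  293.1  -2.6] [173. 184.]
top rest 0.66 [ 539.4 -297.6   -4. ] [332. 191.]
top ball_rod_mid 0.53 [ 539.8 -292.7   96.4] [337. 188.]
```

View pics/scene0.png

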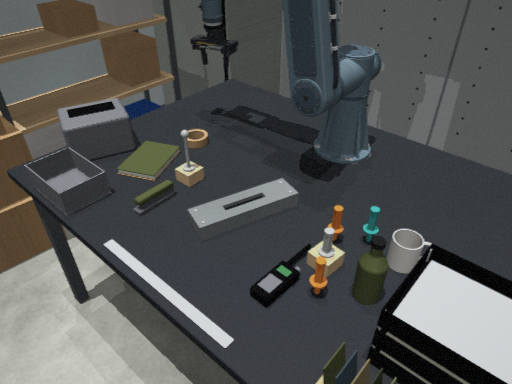

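View pics/top0.png

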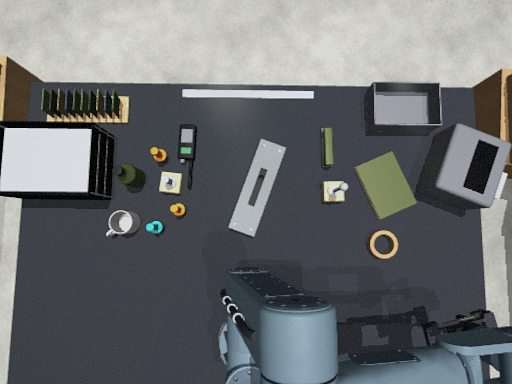

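Run:
```python
from h import *
a=cv2.cvtColor(cv2.imread('pics/scene0.png'),cv2.COLOR_BGR2RGB)[170:310,270:420]
b=cv2.cvtColor(cv2.imread('pics/top0.png'),cv2.COLOR_BGR2RGB)[140:250,120:230]
save(np.hstack([cv2.resize(a,(400,400),interpolation=2),cv2.resize(b,(400,400),interpolation=2)]),'crop0')
f=cv2.cvtColor(cv2.imread('pics/top0.png'),cv2.COLOR_BGR2RGB)[140:240,200:310]
save(cv2.resize(f,(660,600),interpolation=2),'foot0')
```

```text
(no output)
```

View pics/crop0.png

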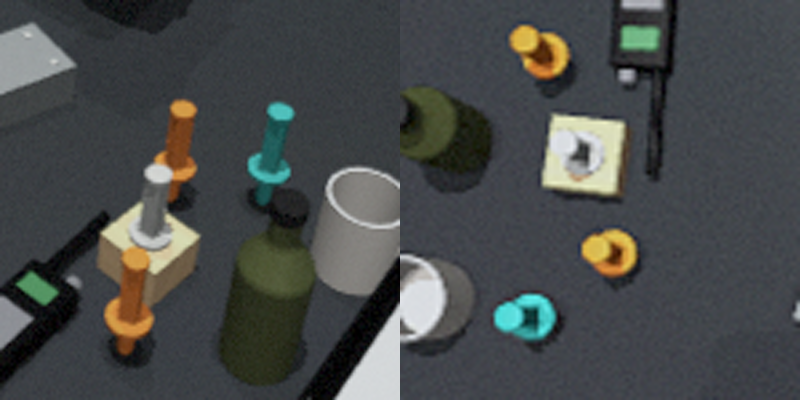

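View pics/foot0.png

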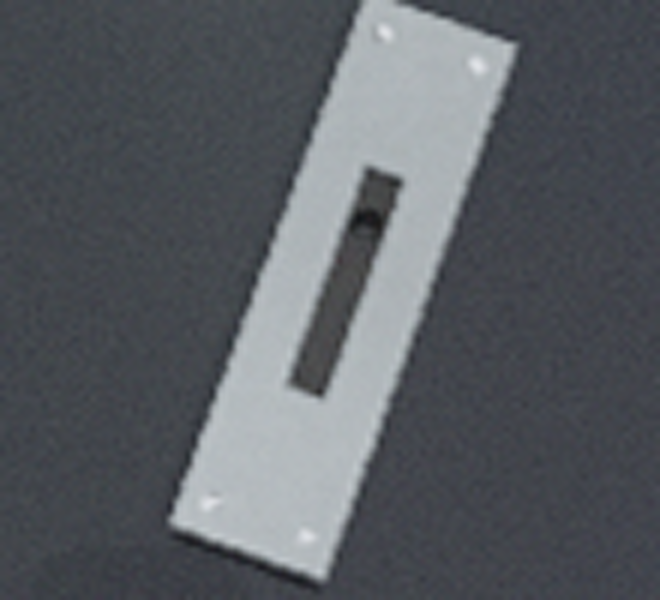

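The wanted post could be confused with the orange ones at top pixels (158,154) and (177,209), the turquoise one at (154,227), and the ball rod at (335,190). I choose the bare steel post in the left rest, at top pixel (170,182). The crop confirms it: grey stem, flat cap, standing in plywood. The slot also shows a darker spot near (261,176), which may be the hole. I'll treat it only as a hint and check it by touch.

Next I'll measure the foot pose and the stem yaw.

Run:
```python
from h import *
for n in ['top','scene']:
    c=camera(n); img=c['color']
    r=[q for q in regions_of(c,'foot')][0]; m=r['region']; print(n,r['conf'],m.sum())
    # rectify onto z=50 plane, 1px/mm... region x 350..750,y -220..180
    xs=np.array([[350,180],[750,180],[750,-220],[350,-220]],float)
    src=proj(c,np.c_[xs,np.full(4,50.)]).astype(np.float32)
    dst=np.array([[0,0],[0,800],[800,800],[800,0]],np.float32) # row=(x-350)*2, col=(180-y)*2
    H=cv2.getPerspectiveTransform(src,dst)
    w=cv2.warpPerspective(img,H,(800,800),flags=cv2.INTER_CUBIC)
    g=cv2.cvtColor(w,cv2.COLOR_RGB2GRAY); b=(g>(120 if n=='top' else 125)).astype(np.uint8)
    mm=cv2.dilate(cv2.warpPerspective(m.astype(np.uint8),H,(800,800)),np.ones((15,15)))
    b&=mm
    save(cv2.resize(w,(600,600)),'rect_'+n)
    cs,h=cv2.findContours(b,cv2.RETR_CCOMP,cv2.CHAIN_APPROX_NONE)
    for k,cc in sorted(enumerate(cs),key=lambda q:-cv2.contourArea(q[1]))[:2]:
        (cx,cy),sz,a=cv2.minAreaRect(cc); bx=cv2.boxPoints(((cx,cy),sz,a))
        wp=np.c_[350+bx[:,1]/2,180-bx[:,0]/2]
        e=wp[1]-wp[0]; e2=wp[2]-wp[1]; L=e if np.hypot(*e)>np.hypot(*e2) else e2
        print('rect ctr',350+cy/2,180-cx/2,'size',np.array(sz)/2,'ang',np.degrees(np.arctan2(L[1],L[0])))
    p=place_of(c,'post_grip'); 
# top-of-post and crop of stem
c=camera('scene'); cr=c['color'][215:285,295:360]; save(cv2.resize(cr,(600,646)[:2],interpolation=2)[:600],'stem')
c=camera('top'); cr=c['color'][165:200,150:195]; save(cv2.resize(cr,(720,560),interpolation=2),'stemt')
for n in ['top','scene']:
    c=camera(n)
    o=-c['view'][:3,:3].T@c['view'][:3,3]; print(n,o,c['fx'])
```

```text
top 0.95 2310
rect ctr 547.9720611572266 -19.211669921875 size [342.75698853  99.61200714] ang -19.408966
rect ctr 547.9040985107422 -19.399627685546875 size [141.31466675  25.84747314] ang -19.418468
scene 0.59 3436
rect ctr 550.7580718994141 -13.534210205078125 size [339.41516113  96.08435059] ang -19.609219
rect ctr 551.8898010253906 -12.64031982421875 size [142.55545044  28.66060638] ang -19.470297
top [ 404.56892695   -4.94710774 1296.65753116] 351.4309990745982
scene [1255.99133514  657.55013146  821.87371926] 400.069030479071
```

View pics/stem.png

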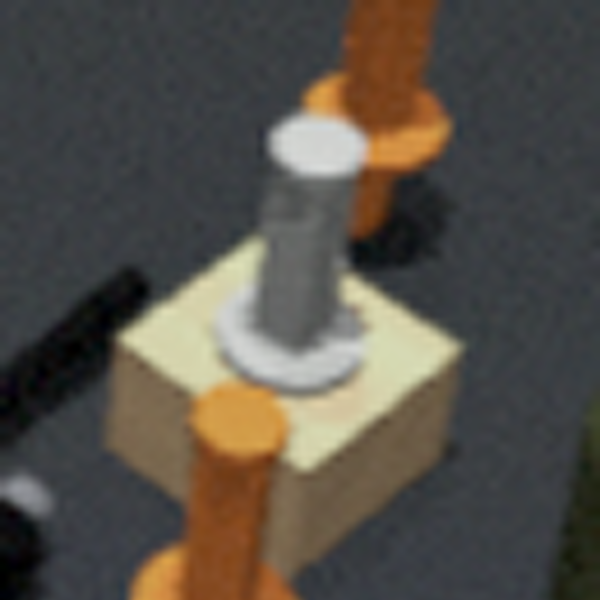

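View pics/stemt.png

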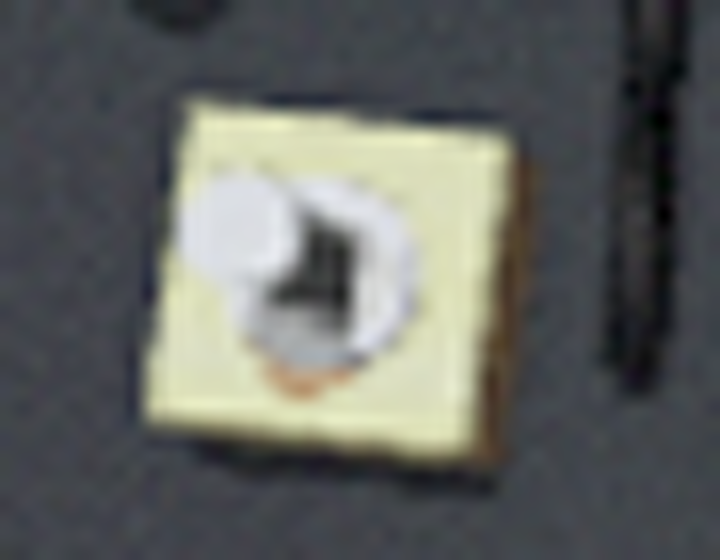

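View pics/rect_top.png

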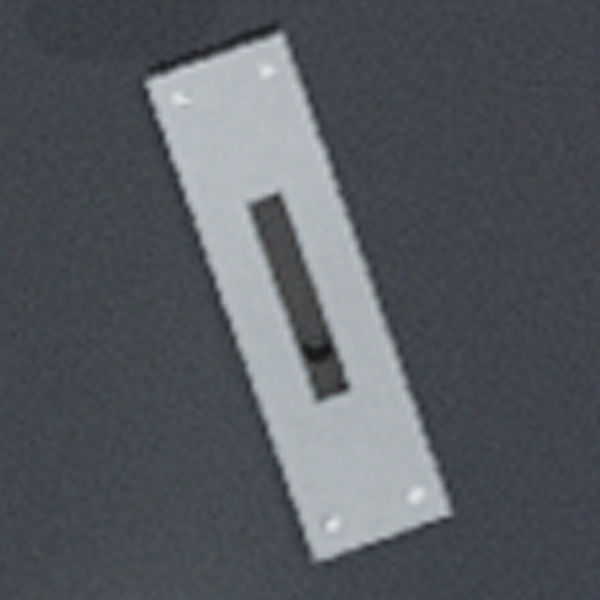

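View pics/rect_scene.png

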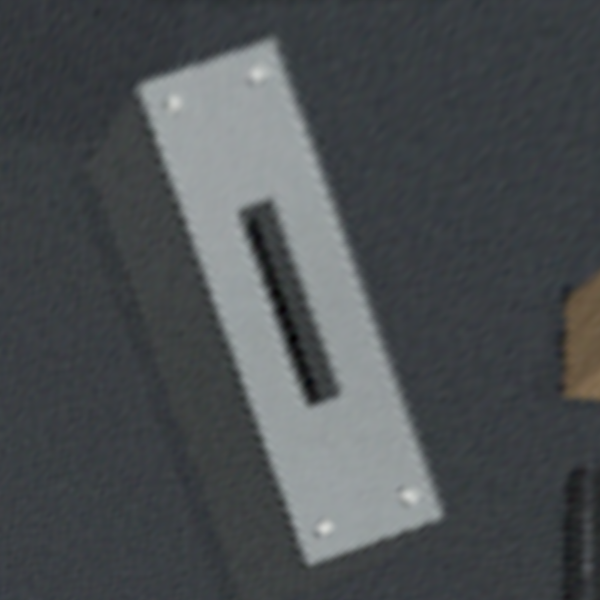

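Run:
```python
from h import *
def rectify(c,z,x0,x1,y0,y1,s):
    W=int((y1-y0)*s);Hh=int((x1-x0)*s)
    src=proj(c,[[x0,y1,z],[x0,y0,z],[x1,y0,z],[x1,y1,z]]).astype(np.float32)
    H=cv2.getPerspectiveTransform(src,np.array([[0,0],[W,0],[W,Hh],[0,Hh]],np.float32))
    return cv2.warpPerspective(c['color'],H,(W,Hh),flags=cv2.INTER_CUBIC)
ims=[]
for n in ['top','scene']:
    c=camera(n)
    # cap top: bright low-saturation
    w=rectify(c,125,500,620,230,350,4).astype(int); 
    b=((w.min(2)>165)&(w.max(2)-w.min(2)<28)).astype(np.uint8)
    k,l,st,ce=cv2.connectedComponentsWithStats(b)
    for i in range(1,k):
        if st[i,4]>800: print(n,'cap?',500+ce[i][1]/4,350-ce[i][0]/4,'size',st[i,2:4]/4,st[i,4]/16)
    ims.append(cv2.resize(w.astype(np.uint8),(390,390)))
    w=rectify(c,46,500,620,230,350,4).astype(int)
    b=((w[...,0]>140)&(w[...,0]-w[...,2]>20)).astype(np.uint8); b=cv2.morphologyEx(b,cv2.MORPH_CLOSE,np.ones((5,5)))
    cs,_=cv2.findContours(b,cv2.RETR_EXTERNAL,cv2.CHAIN_APPROX_NONE); cc=max(cs,key=cv2.contourArea)
    r=cv2.minAreaRect(cc); print(n,'rest',500+r[0][1]/4,350-r[0][0]/4,np.array(r[1])/4,'img ang',r[2])
    ims.append(cv2.resize(w.astype(np.uint8),(390,390)))
    for t in ['flask','radio','mug','stapler']:
        for q in place_of(c,t)[:1]: print(n,t,q['conf'],np.round(q['at']))
save(np.hstack(ims[:2]),'r1');save(np.hstack(ims[2:]),'r2')
```

```text
top cap? 557.9595271102896 279.89162302320807 size [52.75 43.75] 1217.25
top cap? 537.1574825986079 279.08555684454757 size [12.5   8.75] 53.875
top rest 561.3536605834961 292.5579299926758 [72.52590179 73.74065399] img ang 83.65979766845703
top flask 0.61 [582. 429.  -2.]
top radio 0.89 [721. 243.  -0.]
top mug 0.94 [417. 445.  -2.]
top stapler 0.97 [ 699. -272.   -3.]
scene cap? 566.017943242871 298.3899986223998 size [24.  24.5] 453.6875
scene rest 570.5416717529297 297.11014556884766 [84.98992157 72.37004089] img ang 83.05901336669922
scene flask 0.7 [581. 426.  -1.]
scene radio 0.69 [716. 244.   8.]
scene mug 0.74 [416. 448.  -3.]
scene stapler 0.71 [ 706. -276.    1.]
```

View pics/r1.png

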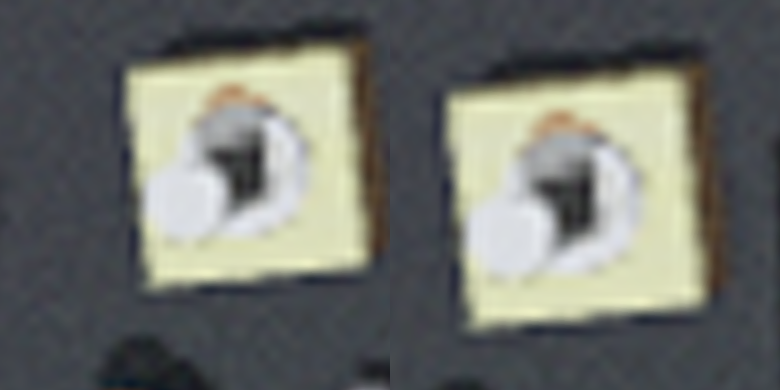

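View pics/r2.png

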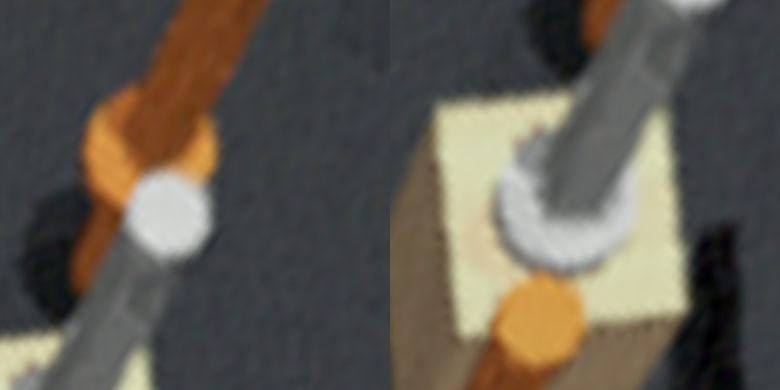

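>>> arm_command:
  motion: [0.31,-0.365,0,-0.6,0.31,-0.365,0,-0.6,0.31,-0.365,0,-0.6,0.31,-0.365,0,-0.6,0.31,-0.365,0,-0.6,0.31,-0.365,0,-0.6,0.31,-0.365,0,-0.6,0.31,-0.365,0,-0.6,0.31,-0.365,0,-0.6,0.31,-0.365,0,-0.6,0.31,-0.365,0,-0.6,0.31,-0.365,0,-0.6]
  claw: 1.0
  squeeze: 50

```text
clock: 2.7
tcp_pos: [351.5, -128.3, 239.0]
eef_rot: [[0.669, 0.743, 0.001], [0.743, -0.669, 0.0], [0.001, 0.001, -1.0]]
contact_force: [0.8, 0.1, -0.1]
width: 1.001
```

```bash
cat >> h.py <<'E'
def go(tx,ty,tz,yaw=None):
    s=observe();R=np.array(s['eef_rot']);p=np.array(s['tcp_pos'])
    d=R.T@(np.array([tx,ty,tz])-p)/1000
    cy=np.degrees(np.arctan2(R[1,0],R[0,0]))
    print('t',round(s['clock'],2),'tcp',np.round(p,1),'yaw',round(cy,2),'F',np.round(s['contact_force'],1),'w',round(s['width'],3))
    print('shift',np.round(d,4),'turn',None if yaw is None else round(-np.radians(yaw-cy),4))
E
python3 -c "
from h import *; go(564,295,200,83.5)"
```

```text
t 2.7 tcp [ 351.5 -128.3  239. ] yaw 48.02 F [ 0.8  0.1 -0.1] w 1.001
shift [ 0.4568 -0.1252  0.0395] turn -0.6193
```

>>> arm_command:
  motion: [0.457,-0.125,0.0,-0.62,0.457,-0.125,0.0,-0.62,0.457,-0.125,0.0,-0.62,0.457,-0.125,0.0,-0.62,0.457,-0.125,0.0,-0.62,0.457,-0.125,0.0,-0.62,0.457,-0.125,0.0,-0.62,0.457,-0.125,0.0,-0.62,0.457,-0.125,0.0,-0.62,0.457,-0.125,0.0,-0.62,0.457,-0.125,0.0,-0.62,0.457,-0.125,0.0,-0.62]

```text
clock: 3.7
tcp_pos: [565.3, 295.5, 238.3]
eef_rot: [[0.112, 0.994, 0.001], [0.994, -0.112, 0.002], [0.002, 0.0, -1.0]]
contact_force: [-0.4, -0.7, -0.2]
width: 1.001
```

>>> arm_command:
  motion: [0,0,0.03,0,0,0,0.06,0,0,0,0.07,0,0,0,0.07,0]

```text
clock: 4.03
tcp_pos: [561.8, 290.4, 164.9]
eef_rot: [[0.115, 0.993, -0.007], [0.993, -0.115, -0.002], [-0.003, -0.007, -1.0]]
contact_force: [1.1, -0.2, -0.2]
width: 1.002
```

Run:
```python
from h import *
go(564,295,75,83.5)
for n in ['scene','top']:
    c=camera(n); s=observe(); p=proj(c,s['tcp_pos'])[0]; u,v=p.astype(int)
    im=c['color'].copy(); im[v,u]=[255,0,0]
    for q in ([564,295,125],[564,295,46]): print(n,proj(c,q)[0])
    print(n,p); save(cv2.resize(im[v-45:v+65,u-60:u+60],(720,660),interpolation=cv2.INTER_NEAREST)[:600],'hov_'+n)
```

```text
t 4.03 tcp [561.8 290.4 164.9] yaw 83.42 F [ 1.1 -0.2 -0.2] w 1.002
shift [0.0051 0.0022 0.0899] turn -0.0014
scene [328.37827093 229.37946457]
scene [325.1778533  251.18297886]
scene [328.90807651 215.89391066]
top [163.87706357 178.13844431]
top [169.42516899 181.17651892]
top [161.69099889 176.09619293]
```

View pics/hov_scene.png

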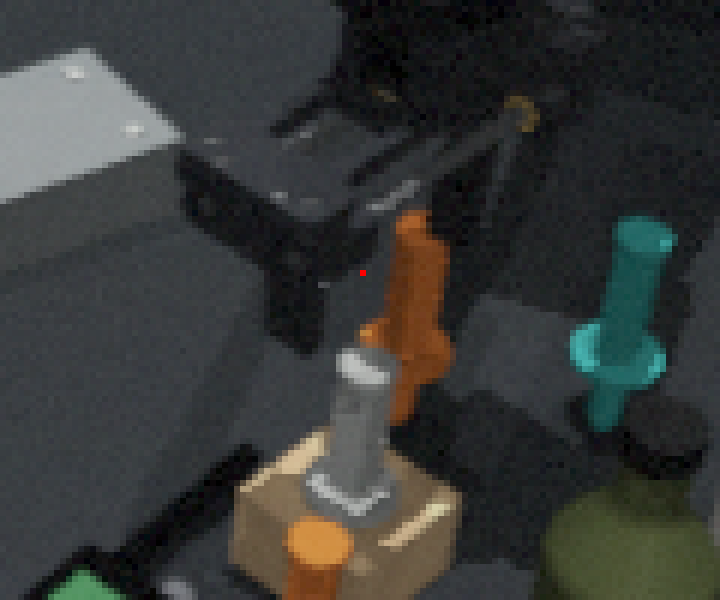

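View pics/hov_top.png

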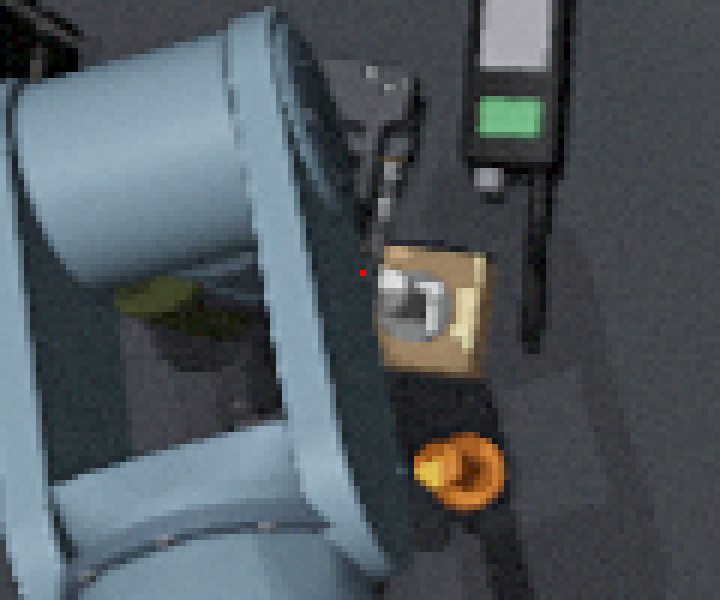

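>>> arm_command:
  motion: [0,0,0,0,0,0,0,0,0,0,0,0]

```text
clock: 4.38
tcp_pos: [565.2, 291.2, 170.7]
eef_rot: [[0.115, 0.993, 0.003], [0.993, -0.115, 0.001], [0.001, 0.003, -1.0]]
contact_force: [0.5, 0.5, -0.4]
width: 0.997
```

Run:
```python
from h import *
go(564,295,76,83.5)
s=observe();R=np.array(s['eef_rot']);p=np.array(s['tcp_pos'])
c=camera('scene')
for k in (-44,44):
  for f in (-9,9): print(k,f,proj(c,p+R@[f,k,0])[0])
im=c['color'][175:265,280:380]; save(cv2.resize(im,(800,720),interpolation=2)[:600],'hov2')
```

```text
t 4.38 tcp [565.2 291.2 170.7] yaw 83.39 F [ 0.5  0.5 -0.4] w 0.997
shift [ 0.0036 -0.0019  0.0947] turn -0.0019
-44 -9 [337.13408421 206.2496188 ]
-44 9 [342.74054364 209.57196389]
44 -9 [314.32150597 221.41815192]
44 9 [319.94419915 225.06808181]
```

View pics/hov2.png

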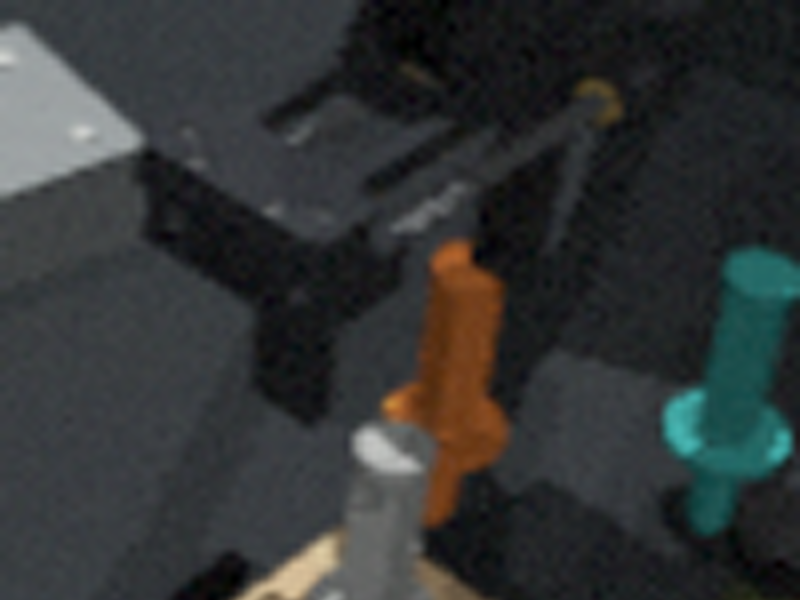

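>>> arm_command:
  motion: [0.0015,-0.002,0.03,0,0.0015,-0.002,0.06,0,0.0015,-0.002,0.08,0,0.0015,-0.002,0.092,0,0.0015,-0.002,0.092,0,0.0015,-0.002,0.092,0,0.0015,-0.002,0.092,0]

```text
clock: 5.02
tcp_pos: [563.7, 293.2, 78.6]
eef_rot: [[0.115, 0.993, 0.003], [0.993, -0.115, 0.001], [0.001, 0.003, -1.0]]
contact_force: [0.4, 0.2, 0.5]
width: 1.0
```

Run:
```python
from h import *
go(563,293,76,83.5)
c=camera('scene')
im=c['color'][195:285,280:380]; save(cv2.resize(im,(800,720),interpolation=2)[:600],'hov3')
```

```text
t 5.02 tcp [563.7 293.2  78.6] yaw 83.41 F [0.4 0.2 0.5] w 1.0
shift [-0.0002 -0.0007  0.0026] turn -0.0016
```

View pics/hov3.png

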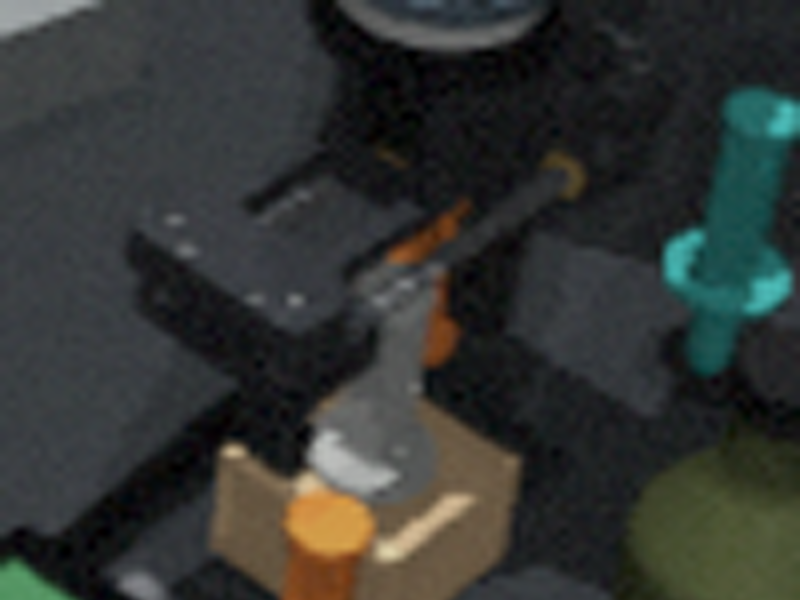

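>>> arm_command:
  motion: [0,0,0.0025,0,0,0,0.0025,0,0,0,0.0025,0,0,0,0.0025,0,0,0,0.0025,0,0,0,0.0025,0,0,0,0.0025,0,0,0,0.0025,0]
  claw: 0
  squeeze: 50

```text
clock: 5.73
tcp_pos: [562.4, 292.8, 74.2]
eef_rot: [[0.115, 0.993, -0.0], [0.993, -0.115, -0.0], [-0.0, -0.0, -1.0]]
contact_force: [0.2, -0.6, -0.3]
width: 0.422
```

Run:
```python
from h import *
go(563,293,76,83.5)
s=observe(); print(s['width']*88, s['wrist_torque'])
c=camera('scene')
im=c['color'][195:285,280:380]; save(cv2.resize(im,(800,720),interpolation=2)[:600],'g1')
```

```text
t 5.73 tcp [562.4 292.8  74.2] yaw 83.41 F [ 0.2 -0.6 -0.3] w 0.422
shift [ 0.0003  0.0006 -0.0018] turn -0.0016
37.15647611618273 [-0.05686309 -0.12261294  0.00842648]
```

View pics/g1.png

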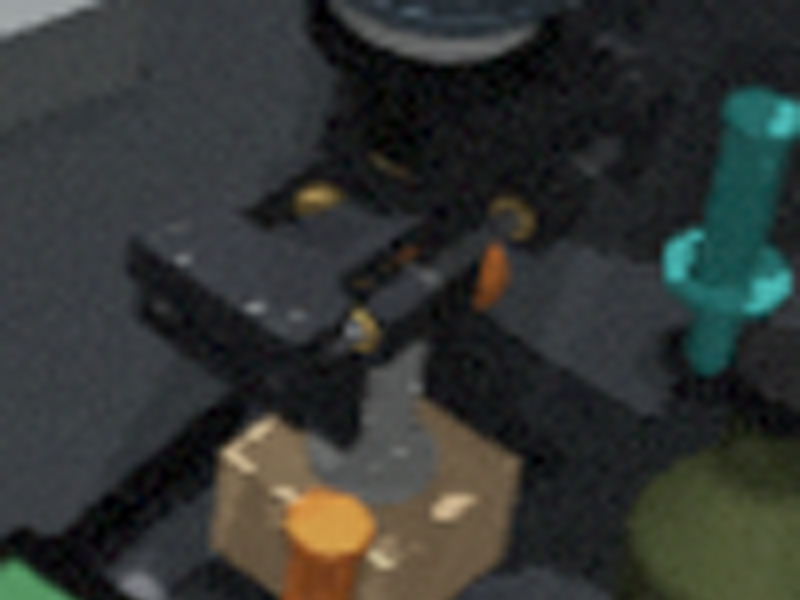

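Still closing; no contact yet.

>>> arm_command:
  motion: [0,0,0,0,0,0,0,0,0,0,0,0,0,0,0,0,0,0,0,0,0,0,0,0,0,0,0,0]

```text
clock: 6.37
tcp_pos: [562.3, 292.7, 74.0]
eef_rot: [[0.115, 0.993, -0.0], [0.993, -0.115, -0.0], [-0.0, -0.0, -1.0]]
contact_force: [0.7, -0.5, -3.3]
width: 0.201
```

Run:
```python
from h import *
go(563,293,76,83.5)
s=observe(); print(s['width']*88, s['wrist_torque'])
```

```text
t 6.37 tcp [562.3 292.7  74. ] yaw 83.41 F [ 0.7 -0.5 -3.3] w 0.201
shift [ 0.0004  0.0007 -0.002 ] turn -0.0015
17.649639832481878 [-0.08642085 -0.07094502 -0.02167802]
```

>>> arm_command:
  motion: [0,0,-0.01,0,0,0,-0.03,0,0,0,-0.05,0,0,0,-0.08,0,0,0,-0.08,0,0,0,-0.08,0,0,0,-0.08,0]

```text
clock: 6.95
tcp_pos: [561.9, 292.6, 153.6]
eef_rot: [[0.115, 0.993, -0.001], [0.993, -0.115, -0.0], [-0.0, -0.001, -1.0]]
contact_force: [0.3, -0.1, -4.5]
width: 0.202
```

Run:
```python
from h import *
go(549.5,-17.5,155,70.5)
s=observe(); print(s['width']*88, s['wrist_torque'])
c=camera('scene')
im=c['color'][165:285,260:380]; save(cv2.resize(im,(600,600),interpolation=2)[:600],'l1')
```

```text
t 6.95 tcp [561.9 292.6 153.6] yaw 83.41 F [ 0.3 -0.1 -4.5] w 0.202
shift [-0.3095  0.0232 -0.0013] turn 0.2254
17.74700931478607 [-0.02129683 -0.06723936 -0.02037089]
```

View pics/l1.png

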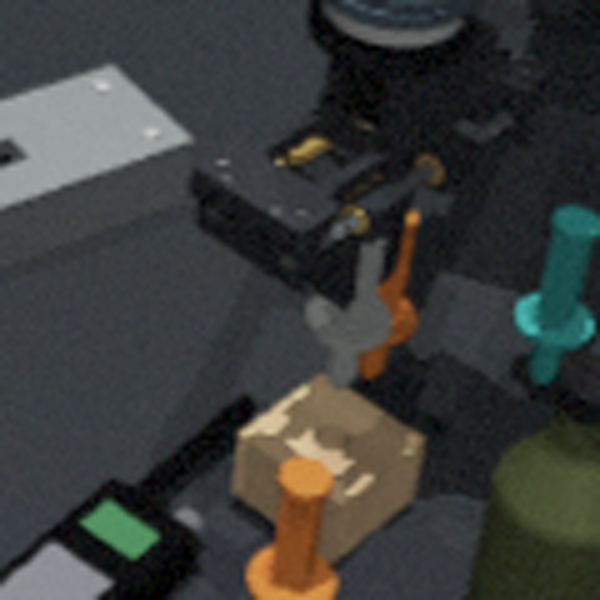

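```bash
python3 -c "
from h import *
go(562,-23.8,153.6,70.6)"
```

```text
t 7.0 tcp [561.3 292.4 152.6] yaw 83.41 F [-0.9  0.6 -3.2] w 0.202
shift [-0.3141  0.037  -0.0007] turn 0.2235
```

>>> arm_command:
  motion: [-0.02,0.002,0,0,-0.05,0.006,0,0.03,-0.09,0.011,0,0.07,-0.13,0.015,0,0.11,-0.17,0.02,0,0.15,-0.21,0.025,0,0.19,-0.25,0.03,0,0.2235,-0.28,0.033,0,0.2235,-0.3,0.035,0,0.2235,-0.314,0.0365,0,0.2235,-0.314,0.0365,0,0.2235,-0.314,0.0365,0,0.2235]

```text
clock: 8.0
tcp_pos: [562.0, -23.3, 153.0]
eef_rot: [[0.333, 0.943, -0.002], [0.943, -0.333, 0.001], [0.0, -0.002, -1.0]]
contact_force: [0.7, -0.2, -3.8]
width: 0.2
```

Run:
```python
from h import *
go(562,-23.8,153,70.6)
s=observe();p=np.array(s['tcp_pos'])
for n in ['scene','top']:
    c=camera(n)
    u,v=proj(c,[562,-24,50])[0].astype(int)
    save(cv2.resize(c['color'][v-70:v+40,u-60:u+60],(720,660),interpolation=2)[60:],'s1'+n)
    print(n,u,v,'tip pred px',proj(c,p-[0,0,71]), 'slot ctr px',proj(c,[547.9,-18.8,50]))
    for t in ['post_tip','post_grip','slot']:
        for q in place_of(c,t)[:2]: print(n,t,round(q['conf'],2),np.round(q['at'],1))
```

```text
t 8.0 tcp [562.  -23.3 153. ] yaw 70.53 F [ 0.7 -0.2 -3.8] w 0.2
shift [-0.0005  0.0002  0.    ] turn -0.0013
scene 238 200 tip pred px [[238.86860761 192.68041311]] slot ctr px [[243.2858073  199.37926423]]
scene post_tip 0.68 [465.  257.9   3.1]
scene post_tip 0.58 [399.9 343.1   0.7]
scene post_grip 0.82 [470.8 263.8  95.4]
scene post_grip 0.82 [658.6 332.7  90.3]
scene slot 0.92 [554.7 -15.2  38.1]
top 258 182 tip pred px [[258.47686339 181.42625166]] slot ctr px [[257.04123121 186.46906708]]
top post_tip 0.42 [ 348.8 -471.9    0.9]
top post_grip 0.58 [465.4 258.   91.8]
top post_grip 0.44 [403.1 334.1  91.9]
top slot 0.77 [551.  -15.3  37.8]
```

View pics/s1scene.png

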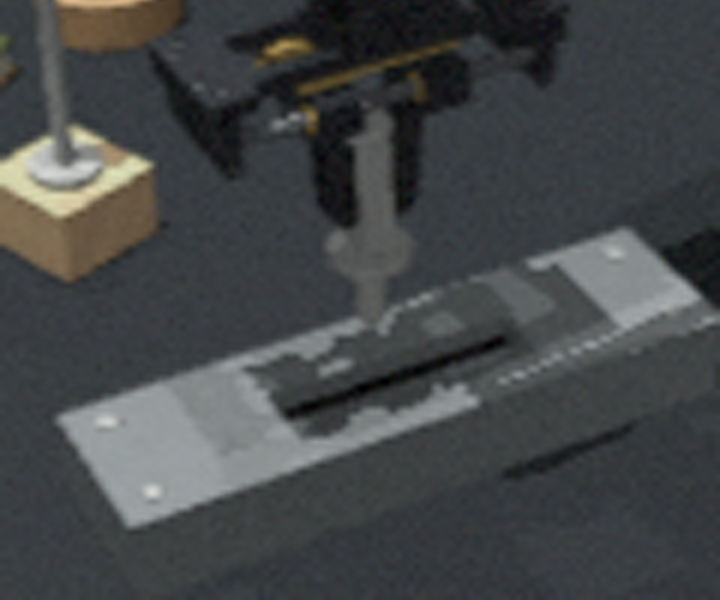

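View pics/s1top.png

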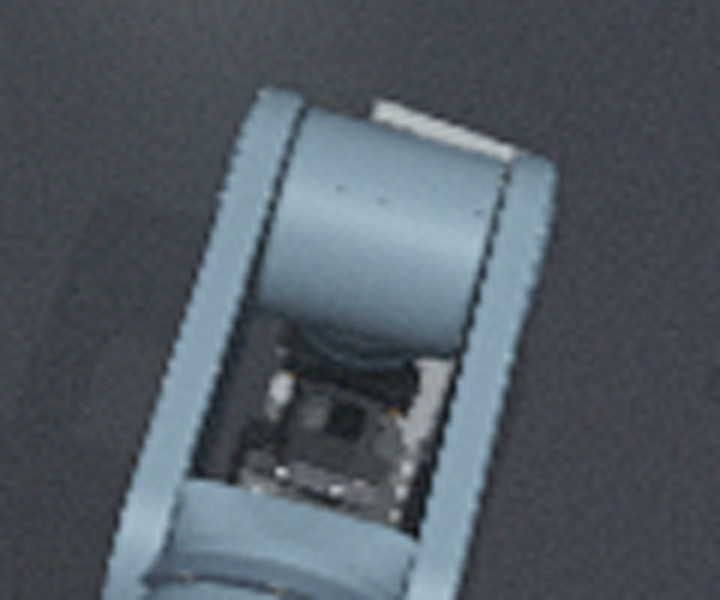

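Run:
```python
from h import *
c=camera('scene')
t=back(c,(239.7,193.7),82.); d=t[:2]-np.array([551.2,-13.2]); a=np.radians(-19.45)
print(t,d, 'along',d@[np.cos(a),np.sin(a)],'across',d@[-np.sin(a),np.cos(a)])
```

```text
[563.97550863 -17.90453031  82.        ] [12.77550863 -4.70453031] along 13.612975338297778 across -0.18201268739744325
```

>>> arm_command:
  motion: [0,0,0.01,0,0,0,0.02,0,0,0,0.028,0,0,0,0.034,0,0,0,0.038,0,0,0,0.041,0,0,0,0.041,0]

```text
clock: 9.03
tcp_pos: [562.2, -23.3, 112.3]
eef_rot: [[0.332, 0.943, -0.001], [0.943, -0.332, 0.0], [-0.0, -0.001, -1.0]]
contact_force: [0.4, 0.3, -3.7]
width: 0.201
```

Run:
```python
from h import *
go(562,-23.8,106,70.6)
c=camera('scene'); save(cv2.resize(c['color'][140:240,180:300],(720,600),interpolation=2),'s2')
```

```text
t 9.03 tcp [562.2 -23.3 112.3] yaw 70.6 F [ 0.4  0.3 -3.7] w 0.201
shift [-0.0006  0.      0.0063] turn -0.0
```

View pics/s2.png

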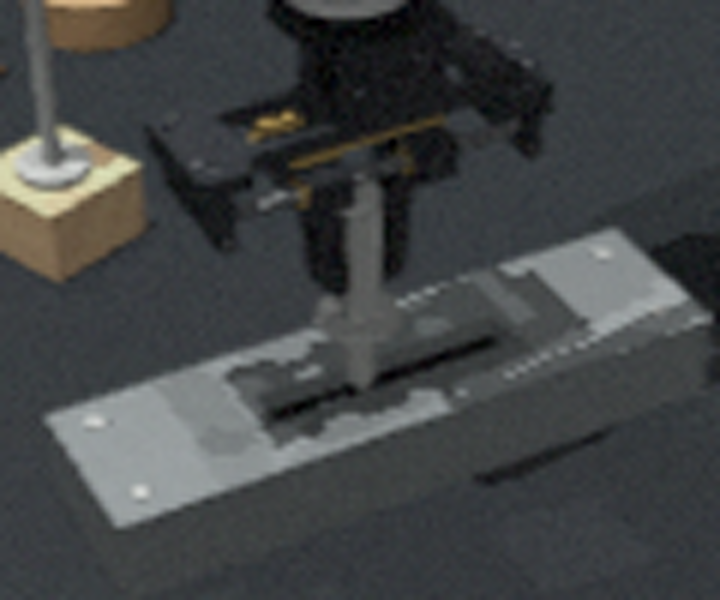

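The pin nose is in the slot, at crop (365,385), on the centre line. Next I'll lower it gently to the floor.

>>> arm_command:
  motion: [0,0,0.002,0,0,0,0.004,0,0,0,0.005,0,0,0,0.005,0]

```text
clock: 9.42
tcp_pos: [562.6, -23.3, 108.1]
eef_rot: [[0.332, 0.943, -0.0], [0.943, -0.332, 0.0], [0.0, -0.0, -1.0]]
contact_force: [-0.3, 0.7, -3.3]
width: 0.199
```

>>> arm_command:
  motion: [0,0,0.001,0,0,0,0.002,0,0,0,0.002,0]

```text
clock: 9.67
tcp_pos: [562.5, -23.3, 106.1]
eef_rot: [[0.332, 0.943, -0.0], [0.943, -0.332, 0.0], [-0.0, -0.0, -1.0]]
contact_force: [-0.1, -0.1, -4.4]
width: 0.2
```

>>> arm_command:
  motion: [0,0,0.001,0,0,0,0.002,0,0,0,0.002,0]

```text
clock: 9.92
tcp_pos: [562.9, -23.4, 105.2]
eef_rot: [[0.332, 0.943, 0.0], [0.943, -0.332, -0.0], [-0.0, 0.0, -1.0]]
contact_force: [-2.8, 0.9, 3.6]
width: 0.198
```

>>> arm_command:
  motion: [0,0.002,0.0005,0,0,0.004,0.0005,0,0,0.006,0.0005,0,0,0.008,0.0005,0,0,0.01,0.0005,0]

```text
clock: 10.33
tcp_pos: [571.8, -26.3, 105.1]
eef_rot: [[0.332, 0.943, -0.001], [0.943, -0.332, 0.001], [0.0, -0.001, -1.0]]
contact_force: [-6.3, 1.3, 10.4]
width: 0.202
```

>>> arm_command:
  motion: [0,0.002,0.0002,0,0,0.004,0.0002,0,0,0.005,0.0002,0]

```text
clock: 10.58
tcp_pos: [576.7, -28.0, 105.0]
eef_rot: [[0.332, 0.943, -0.001], [0.943, -0.332, 0.0], [0.0, -0.001, -1.0]]
contact_force: [-5.8, 2.2, 9.5]
width: 0.199
```

>>> arm_command:
  motion: [0,0.002,0.0,0,0,0.003,0.0,0,0,0.003,0.0,0]

```text
clock: 10.83
tcp_pos: [580.1, -29.4, 103.9]
eef_rot: [[0.332, 0.943, 0.001], [0.943, -0.332, -0.0], [0.0, 0.001, -1.0]]
contact_force: [1.5, -0.4, -2.9]
width: 0.201
```

>>> arm_command:
  motion: [0,0.002,0.0,0,0,0.003,0.0,0,0,0.003,0.0,0]

```text
clock: 11.08
tcp_pos: [582.5, -30.4, 103.2]
eef_rot: [[0.332, 0.943, -0.0], [0.943, -0.332, 0.0], [-0.0, -0.0, -1.0]]
contact_force: [-0.7, 0.3, -4.2]
width: 0.2
```

Floor contact vanished between x=577 and x=580, so the nose is over the hole. I'll go down and watch the lateral force.

>>> arm_command:
  motion: [0,0,0.0015,0,0,0,0.003,0,0,0,0.004,0,0,0,0.004,0]

```text
clock: 11.42
tcp_pos: [582.5, -30.4, 99.3]
eef_rot: [[0.332, 0.943, 0.0], [0.943, -0.332, -0.0], [-0.0, 0.0, -1.0]]
contact_force: [0.2, -1.1, -4.0]
width: 0.202
```

>>> arm_command:
  motion: [0,0,0.0015,0,0,0,0.003,0,0,0,0.004,0,0,0,0.004,0]

```text
clock: 11.75
tcp_pos: [583.2, -30.9, 95.7]
eef_rot: [[0.332, 0.943, 0.002], [0.943, -0.332, -0.001], [-0.0, 0.002, -1.0]]
contact_force: [2.3, -3.3, -3.4]
width: 0.202
```

>>> arm_command:
  motion: [0,0,0.0015,0,0,0,0.003,0,0,0,0.003,0]

```text
clock: 12.0
tcp_pos: [583.2, -30.9, 92.6]
eef_rot: [[0.332, 0.943, 0.002], [0.943, -0.332, -0.001], [-0.0, 0.002, -1.0]]
contact_force: [3.6, -3.9, -3.2]
width: 0.202
```

>>> arm_command:
  motion: [-0.0003,0.0008,0,0,-0.0003,0.0008,0.002,0,-0.0003,0.0008,0.004,0,-0.0003,0.0008,0.005,0,-0.0003,0.0008,0.005,0]

```text
clock: 12.42
tcp_pos: [583.3, -31.0, 87.2]
eef_rot: [[0.332, 0.943, 0.0], [0.943, -0.332, -0.0], [-0.0, 0.001, -1.0]]
contact_force: [4.4, -3.8, -3.9]
width: 0.2
```

>>> arm_command:
  motion: [-0.0005,0.0008,0,0,-0.0005,0.0008,0.002,0,-0.0005,0.0008,0.004,0,-0.0005,0.0008,0.005,0,-0.0005,0.0008,0.005,0]

```text
clock: 12.83
tcp_pos: [583.3, -31.4, 81.9]
eef_rot: [[0.332, 0.943, -0.001], [0.943, -0.332, 0.0], [0.0, -0.001, -1.0]]
contact_force: [2.1, -2.1, -5.2]
width: 0.2
```

>>> arm_command:
  motion: [0,0,0.0015,0,0,0,0.003,0,0,0,0.003,0]

```text
clock: 13.08
tcp_pos: [583.3, -31.4, 79.0]
eef_rot: [[0.332, 0.943, -0.001], [0.943, -0.332, 0.0], [0.0, -0.001, -1.0]]
contact_force: [1.5, -0.9, -4.0]
width: 0.197
```

>>> arm_command:
  motion: [0,0,0.001,0,0,0,0.002,0,0,0,0.002,0]

```text
clock: 13.33
tcp_pos: [583.4, -31.4, 77.2]
eef_rot: [[0.332, 0.943, -0.001], [0.943, -0.332, 0.0], [0.0, -0.001, -1.0]]
contact_force: [1.5, -0.9, -4.2]
width: 0.2
```

>>> arm_command:
  motion: [0,0,0.001,0,0,0,0.0015,0,0,0,0.0015,0]

```text
clock: 13.58
tcp_pos: [583.5, -31.4, 76.3]
eef_rot: [[0.332, 0.943, -0.001], [0.943, -0.332, 0.0], [0.0, -0.001, -1.0]]
contact_force: [-2.1, -0.3, 1.7]
width: 0.2
```

Contact came at z=76.3. That is 29 mm below the floor-contact height, which is what fully home should read. I'll press once more and look.

>>> arm_command:
  motion: [0,0,0.0008,0,0,0,0.0015,0,0,0,0.0015,0,0,0,0.0015,0]

```text
clock: 13.92
tcp_pos: [583.5, -31.4, 76.3]
eef_rot: [[0.332, 0.943, -0.001], [0.943, -0.332, 0.0], [-0.0, -0.001, -1.0]]
contact_force: [-7.2, 0.7, 14.4]
width: 0.201
```

Run:
```python
from h import *
go(562,-23.8,106,70.6)
c=camera('scene'); save(cv2.resize(c['color'][140:240,180:300],(720,600),interpolation=2),'s3')
```

```text
t 13.92 tcp [583.5 -31.4  76.3] yaw 70.62 F [-7.2  0.7 14.4] w 0.201
shift [ 0.     -0.0228 -0.0297] turn 0.0004
```

View pics/s3.png

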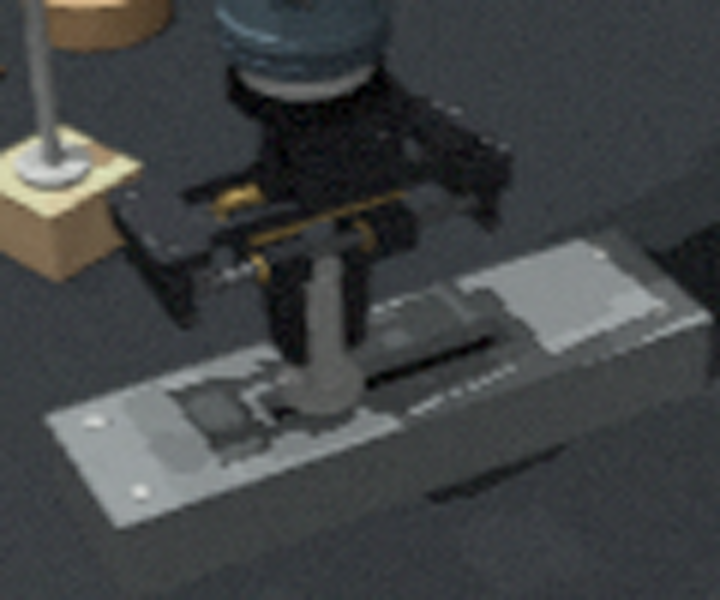

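The flange sits on the foot at crop (320,393), against a hard stop. I'll take the press off and release.

>>> arm_command:
  motion: [0,0,-0.0015,0,0,0,-0.0015,0,0,0,-0.0015,0,0,0,-0.0015,0,0,0,-0.0015,0,0,0,-0.0015,0,0,0,-0.0015,0,0,0,-0.0015,0,0,0,-0.0015,0,0,0,-0.0015,0]
  claw: 1.0

```text
clock: 14.8
tcp_pos: [583.7, -31.6, 76.0]
eef_rot: [[0.332, 0.943, -0.0], [0.943, -0.332, 0.0], [0.0, -0.0, -1.0]]
contact_force: [-0.5, -0.4, 0.0]
width: 0.93
```

>>> arm_command:
  motion: [0,0,-0.01,0,0,0,-0.03,0,0,0,-0.06,0,0,0,-0.1,0,0,0,-0.13,0,0,0,-0.15,0,0,0,-0.15,0,0,0,-0.15,0]

```text
clock: 15.47
tcp_pos: [584.5, -31.7, 228.0]
eef_rot: [[0.332, 0.943, 0.004], [0.943, -0.332, -0.001], [0.0, 0.004, -1.0]]
contact_force: [-0.1, 0.9, 0.5]
width: 1.002
```

Run:
```python
from h import *
go(562,-23.8,106,70.6)
c=camera('scene'); save(cv2.resize(c['color'][110:250,160:320],(686,600),interpolation=2),'s4'); save(c['color'],'s5')
for t in ['post_tip','post_grip','slot']:
    for q in place_of(c,t)[:4]: print(t,round(q['conf'],2),np.round(q['at'],1))
```

```text
t 15.47 tcp [584.5 -31.7 228. ] yaw 70.61 F [-0.1  0.9  0.5] w 1.002
shift [-0.     -0.0243  0.1219] turn 0.0002
post_tip 0.81 [ 6.568e+02  3.357e+02 -2.000e-01]
post_tip 0.78 [461.2 257.4   0.7]
post_tip 0.57 [583.3 -33.3   5.8]
post_tip 0.53 [ 4.004e+02  3.414e+02 -4.000e-01]
post_grip 0.9 [470.7 259.   96.6]
post_grip 0.89 [659.9 334.4  93.2]
post_grip 0.75 [402.1 336.8  93.3]
post_grip 0.55 [583.2 -31.7  98.8]
slot 0.59 [553.  -16.2  36.6]
```

View pics/s4.png

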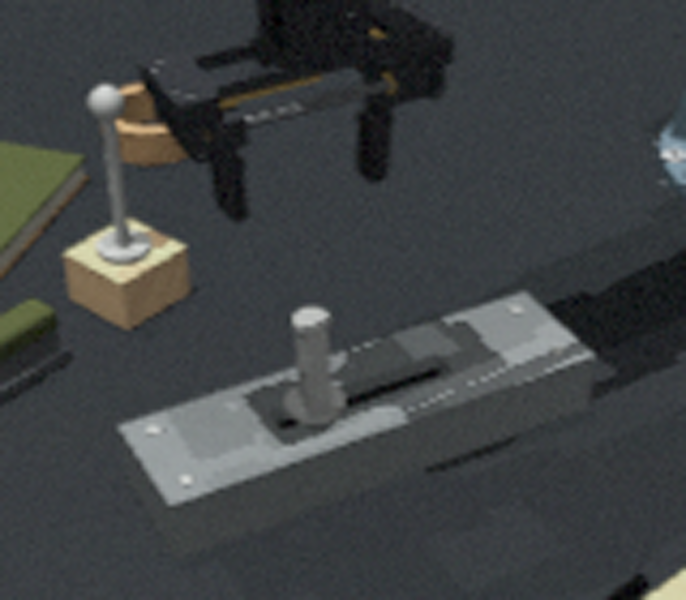

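View pics/s5.png

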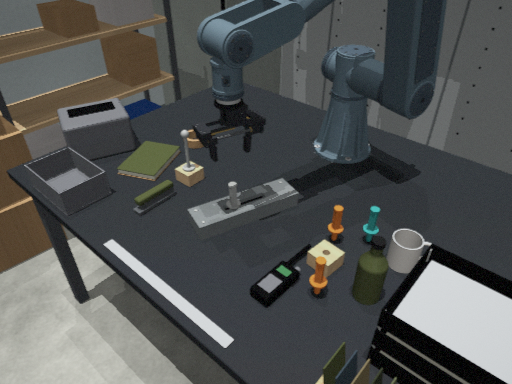

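The post stands free and upright with its flange on the foot, at scene pixel (235,195). The gripper is clear and everything else is where it was.

```bash
python3 -c "
from bench import hand_in; print(hand_in())"
```

```text
the job is handed in; nothing more can be done
None
```

The post is set in the foot's blind hole, pressed home, released and handed in at about 15.5 s; hand-in gave no verdict.

**What I did:** I took the bare steel post from the left rest, lowered its pin into the slot and touched the floor at TCP z of about 105.3 mm. I then slid it along under about 14 N until floor contact vanished, roughly 34 mm from the slot's centre. The overhead picture had shown a faint dark spot near there. I used it only to choose where to start and which way to slide; the hole itself was found by touch. The pin then went down to a hard stop at z = 76.3 mm, where about 18 N more gave no further movement.

**Last checks:**
- **Depth:** the 29 mm drop from floor contact matches the expected 36 to 7 mm. The network put the tip at z = 5.8 mm and the grip point at 98.8 mm, against 7 and 99 expected for fully home.
- **Release:** the gripper is open, about 150 mm higher, with no contact force.
- **Bystanders:** in the final scene picture they all look unmoved; I did not measure their positions again.

**Disagreements:** the two cameras differed by about 4 mm in x and 6 mm in y. I worked from post-to-slot differences, on which they agreed to under 1 mm. The pin met 4–6 N of sideways force on entering the hole, and it eased after small corrections.

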